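# Lock the bayonet cap on the filter housing

## Task

Close the filter housing with its blue bayonet cap: set the cap in with its two lugs in the two slots of the collar, press it in against the spring, turn it a quarter turn clockwise to the stop and let it spring up into its locked position. Leave it locked and let go; do not disturb the petri dish, the dropper bottle or the marker.

Things in the scene. Friction and masses are not known exactly. Their poses are not given: they have to be found in the camera images.
- cap: Loose blue and aluminium bayonet cap, about 150 g, 89 mm tall, standing upright on its 30 mm wide foot. Origin: centre of its underside, z up its axis, x along lugs and grip bar (a half turn makes no difference). Aluminium shank 38 mm across, its lowest 7 mm tapering to 30; blue flange 58 mm across at z = 48 to 56 mm.
- cap_grip (a point): On the cap's axis in its blue grip bar, 75 mm above the underside. The bar runs along the cap's x, in line with the lugs: 52 mm long, 14 mm thick (across the cap's y), from the flange's top (z = 56 mm) to z = 89 mm.
- cap_lug (a point): One of the two steel lugs on the shank, on the cap's +x side; the other is opposite. 6 mm wide, 5 mm high, centred 26 mm above the cap's underside, tips 26.5 mm from the axis.
- housing: Filter housing, fixed: grey block 100 x 100 x 45 mm with a brass hose barb on its +y and -y sides and an aluminium collar on top, 66 mm across, top at z = 66 mm. Origin: centre of its underside, z up, x through the two slots. Bore 42 mm across. A cap set in loosely stands with its underside at z = 35.5 mm on the spring plate, locked at about z = 30 mm.
- socket (a point): Centre of the collar's mouth, 66 mm above the housing's underside, on the bore's axis. A cap set in must be pressed down 9 mm or more before it can turn (its lugs bottom at 14 mm). It turns only clockwise seen from above.
- slot (a point): Top of the slot on the housing's +x side; the other is opposite; white marks on the block beside them. Each 32 degrees (about 12 mm) wide: the cap goes in with its x along the housing's x, either way round, within about 8 degrees.
- lock_mark (a point): One of two red marks on the block, 80 degrees clockwise from the slots: turned there, each lug has a pocket into which the spring lifts it, 4 mm above its path. The stop comes at about 86 degrees.
- spring_plate (a joint): The sprung steel plate, 28 mm across, in the bore: 0 = up, its top 35.5 mm above the housing's underside, grows as it is pressed down (m). Pushing it takes about 3 N at the start, 6 N at 9 mm and 8 N at 14 mm.
- petri_dish: Bystander: open glass dish, 78 mm across, 15 mm high, loose on the bench. Origin at the centre of its underside.
- dropper_bottle: Bystander: brown dropper bottle with black cap, 33 mm across, 79 mm high, standing loose. Origin at the centre of its underside.
- marker: Bystander: felt marker lying on the bench, 139 mm long, 17 mm thick. Origin at the centre of its underside.
There are look-alikes about, which are no part of the job. Of the things that look like the cap, the smallest one is meant.

How it is judged:
At the end, for the whole second after the job is handed in: The cap is locked in the housing: on its axis within 5 mm, upright within 0.15 rad, turned at least 1.15 rad from the slots, sprung up into its lock pockets (its underside 28 to 33.5 mm above the housing's underside), at rest (horizontal distance between cap and housing below 0.005 m and z of cap in the frame of housing between 0.028 and 0.0335 m and angle between the x axis of cap and the x axis of housing, either way round above 1.15 rad and angle between cap's own z axis and vertical below 0.15 rad and linear speed of cap below 0.02 m/s); the robot touches nothing.
It fails at once if the petri dish is moved more than 3 cm (distance of petri_dish from where it was at the start of the episode above 0.03 m).
It fails at once if the dropper bottle is moved more than 3 cm (distance of dropper_bottle from where it was at the start of the episode above 0.03 m).
It fails at once if the dropper bottle is tipped over (angle between dropper_bottle's own z axis and vertical above 0.5 rad).
It fails at once if the marker is moved more than 3 cm (distance of marker from where it was at the start of the episode above 0.03 m).
It also fails if it takes over 48 s, if anything falls off the work surface, if the arm or the gripper's body presses on something with over 40 N, if the wrist force passes 120 N, or if a joint passes its speed limit or range.

## Robot

A 7-joint arm with a two-finger parallel gripper is mounted at the origin on a cart in front of the work surface, level with it; the furniture and walls round the work are solid. World frame = base frame: x ahead of the robot, y to its left, z up, the work surface at z = 0. Lengths are in m, angles in rad, forces in N, time in s.
With the tool pointing down it reaches from about 0.35 to 0.9 m from the base axis. Payload 8.1 kg.
Tool frame: the origin (TCP) lies between the finger pads; the fingertips stand 25 mm ahead of it and the grasp point (between the pads) lies 6 mm ahead of it; z points along the fingers, y is the direction in which the jaws open and shut (so a half turn about z gives the same grasp; the last joint's range is limited). The gripper opens to 92 mm and grips with 3 to 60 N. Pads are 19 mm wide; open, the fingers measure 130 mm over their backs; the gripper's body (75 mm by 190 mm) begins 47 mm behind the grasp point.
Start: joints at [-1.357, 0.434, 0.025, 1.573, -0.012, 1.134, -0.075], TCP at [0.195, 0.594, 0.223] pointing down, gripper open.
Joint ranges: [-2.62, 2.62], [-0.44, 2.09], [-1.27, 1.32], [0.08, 2.57], [-1.32, 4.46], [0.12, 2], [-2.74, 2.74]. Speed limits (rad/s): [2.22, 2.22, 3.01, 3.01, 3.14, 3.14, 3.14].

## Interface

Orientations are given as a rotation vector (axis times angle).
In Python, from cell import * gives the robot as it stands.
- The arm moves only by the shell command python3 -m jog 'ROWS' [FORCE]. ROWS is JSON, one flat list of numbers, 5 for each row, row after row: the finger opening in mm, from 0 to 91.8, then the shift along the tool's x, y, z in units of 40 mm (1.0 is 40 mm), then the turn about the tool's z in units of 6 degrees (1.0 is 6 degrees). A call has 1 to 20 rows; each row shifts and turns the pose as measured when the row begins, along the tool's axes as they then stand; what a row does not reach is not made up. A row lasts 1/12 s, in which the tool goes at most 41.7 mm and 7.16 degrees, less where a joint would pass 70% of its speed; a pose out of reach is approached as far as the arm can. A call is refused whole if a number of a shift passes 1 or a number of a turn 1, either way. A call with a gripper value outside its range is refused whole. The fingers move at their own pace and stop on an object; FORCE is the grip in N (left out, the last holds). Time passes only in rows, so rows that do not move let the fingers close. It gives the time, the measured TCP pose, the force and the opening at its end, in the units of the state.
- observe(): the state, without advancing time (a new reading comes with each control period).
- get_image(name): name is "scene" or "top" or "wrist"; returns the picture (400x640x3 uint8, red, green, blue); there is no depth.
- camera_params(name): a dict with "intrinsics" (3x3 intrinsics, pixels), "dist_coeffs" ([k1, k2, p1, p2, k3] as OpenCV has them; the pictures are not rectified), "xyz" and "orientation" of the camera in the world. Camera axes: x right, y down, z forward; pixel columns grow to the right and rows downward; lengths in m; the calibration is good to about 2 mm. A picture is of the moment at which its call begins: read the wrist's pose just before it. camera_params takes no time and is no camera call; for the wrist camera it gives the pose at the moment of the call.
- sign_off(): hands the job in, once; it reports no verdict.
The state is a dict: "clock": time; "joints": joint angles; "dq": joint speeds; "joint_efforts": joint torques, N m; "position": TCP position; "ee_rot": TCP orientation; "force": force on the tool from outside, world axes, zero at the start; "ft_torque": the same for the moment, N m; "width": opening from 0.0 (shut) to 1.0 (fully open).
Only numpy, scipy, OpenCV 4.12 (cv2) and the standard library are available. Lean on these libraries where they do the work, as an engineer would, in place of code of your own. Each camera call takes 0.05 s, during which the arm holds its last target. There are 200 camera calls.

## Working session

There is one attempt and no reset: what is moved stays moved. The work goes in short steps, Python scripts to look and compute and a shell command to move; the robot and the scene stay as the last step left them, time stands still between calls to the robot, and variables do not carry over. Pictures are saved under pics/ and viewed, about 8 in all and at most 12, crops included, and the job is handed in when it is done.

```bash
mkdir -p pics; ls; python3 - <<'E'
from cell import *
import cv2,numpy as np
s=observe();print(s['clock'],s['position'],s['ee_rot'],s['width'])
for n in ('scene','top'):
    im=get_image(n);cv2.imwrite(f'pics/{n}0.png',im[:,:,::-1]);p=camera_params(n);print(n,p)
E
```

```text
pics
0.0 [0.19459506 0.59337625 0.22195456] [-4.95637155e-01 -3.10214930e+00  2.46884790e-03] 1.0000916610848136
scene {'intrinsics': array([[367.31116871,   0.        , 317.09148534],
       [  0.        , 367.31116871, 198.98403788],
       [  0.        ,   0.        ,   1.        ]]), 'dist_coeffs': array([-0.0112601,  0.       ,  0.       ,  0.       ,  0.       ]), 'xyz': array([-0.09787172, -0.8241328 ,  0.53183676]), 'orientation': array([-1.90429664,  0.81275969, -0.46575585])}
top {'intrinsics': array([[456.66670481,   0.        , 327.29572154],
       [  0.        , 456.66670481, 212.78424403],
       [  0.        ,   0.        ,   1.        ]]), 'dist_coeffs': array([-0.13445329,  0.        ,  0.        ,  0.        ,  0.        ]), 'xyz': array([ 0.49191004, -0.21166721,  1.08353151]), 'orientation': array([-2.17342086,  2.21449093, -0.01575049])}
```

View pics/top0.png

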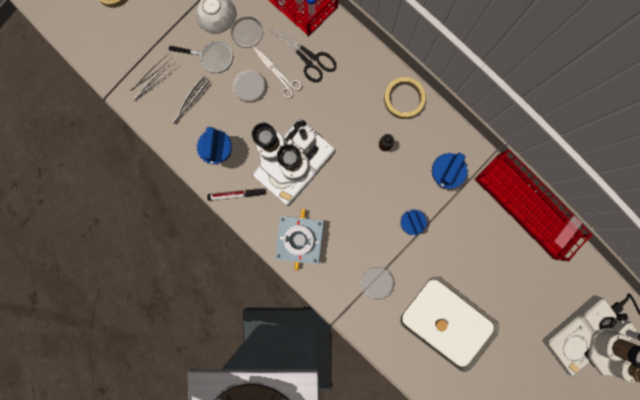

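View pics/scene0.png

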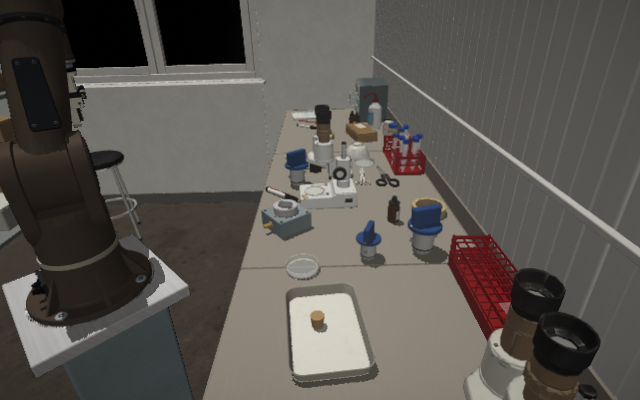

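Top view: blue caps at (213,146), (450,171) and (414,222). The last is the smallest, so it is the target. The housing is at (300,240), dish (377,283), bottle (387,142) and marker (237,194).

```bash
cat >h.py <<'E'
from cell import *
import cv2,numpy as np
from scipy.spatial.transform import Rotation as R
def ray(p,uv,z):
    uv=np.array(uv,float).reshape(-1,1,2)
    n=cv2.undistortPoints(uv,p['intrinsics'],p['dist_coeffs']).reshape(-1,2)
    d=R.from_rotvec(p['orientation']).apply(np.c_[n,np.ones(len(n))])
    return p['xyz']+d*((z-p['xyz'][2])/d[:,2])[:,None]
def proj(p,X):
    r=R.from_rotvec(p['orientation']).inv()
    return cv2.projectPoints(np.array(X,float).reshape(-1,3),r.as_rotvec(),-r.apply(p['xyz']),p['intrinsics'],p['dist_coeffs'])[0].reshape(-1,2)
def ax(s): # tool axes in the world (columns)
    return R.from_rotvec(s['ee_rot']).as_matrix()
def tool(s,X,yaw_y):
    """rows needed: shift of TCP to X in tool axes (units 40mm), turn so tool y lies along yaw_y (deg)"""
    M=ax(s);d=M.T@(np.array(X)-s['position'])/.04
    y=np.degrees(np.arctan2(M[1,1],M[0,1]))
    t=-((yaw_y-y+90)%180-90)   # tool z down: + turn is clockwise from above
    return d.round(2),'turn units',round(t/6,2)
E
python3 - <<'E'
from h import *
im=cv2.imread('pics/top0.png');p=camera_params('top')
hsv=cv2.cvtColor(im,cv2.COLOR_BGR2HSV)
m=cv2.inRange(hsv,(100,120,40),(130,255,255))
for c in cv2.findContours(m,cv2.RETR_EXTERNAL,cv2.CHAIN_APPROX_NONE)[0]:
    if cv2.contourArea(c)<150: continue
    (x,y),r=cv2.minEnclosingCircle(c);print('blue',x,y,r,ray(p,(x,y),.06).round(4))
print('base',proj(p,[0,0,0]))
for n,uv,z in (('house',(300,240),.066),('dish',(377,283),.015),('bottle',(387,142),.079),('m',(237,194),.01)): print(n,ray(p,uv,z).round(3))
a=cv2.resize(im[200:280,260:340],(480,480),interpolation=cv2.INTER_CUBIC)
b=cv2.resize(im[202:242,394:434],(320,320),interpolation=cv2.INTER_CUBIC)
o=np.zeros((480,800,3),np.uint8);o[:,:480]=a;o[:320,480:]=b;cv2.imwrite('pics/c1.png',o)
E
```

```text
blue 413.5 222.0 12.659089088439941 [[ 0.5031 -0.3844  0.06  ]]
blue 450.6764831542969 169.3235321044922 18.89540672302246 [[ 0.6206 -0.4724  0.06  ]]
blue 213.61764526367188 145.0 18.242721557617188 [[0.6879 0.0665 0.06  ]]
base [[253.17362973 431.7587098 ]]
house [[ 0.468 -0.129  0.066]]
dish [[ 0.363 -0.304  0.015]]
bottle [[ 0.681 -0.327  0.079]]
m [[0.578 0.024 0.01 ]]
```

View pics/c1.png

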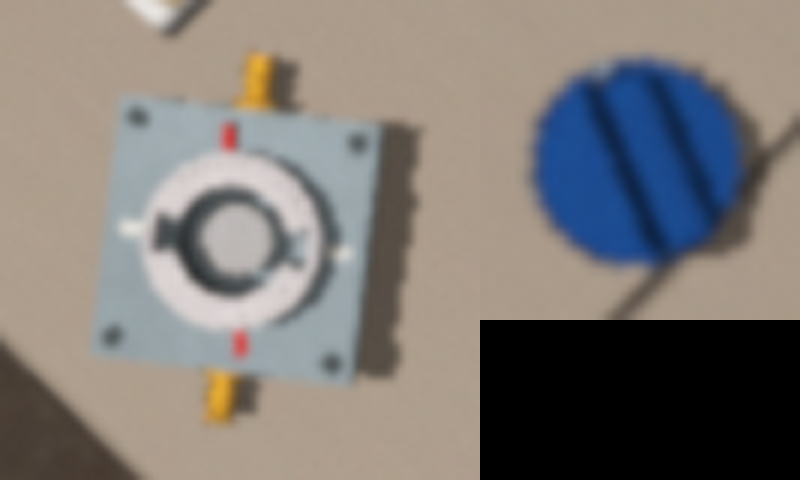

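Crop: the bar's dark edges run (595,85)-(660,255), the white slot marks are at (130,228) and (345,254), and the red marks at (230,136) and (240,344).

```bash
python3 - <<'E'
from h import *
p=camera_params('top')
H=lambda x,y:(260+(x+.5)/6-.5,200+(y+.5)/6-.5)
C=lambda x,y:(394+(x-480+.5)/8-.5,202+(y+.5)/8-.5)
w=ray(p,[H(130,228),H(345,254)],.045);d=w[0]-w[1];print('slot',w.mean(0),np.degrees(np.arctan2(d[1],d[0])))
w=ray(p,[H(230,136),H(240,344)],.045);d=w[0]-w[1];print('red',w.mean(0),np.degrees(np.arctan2(d[1],d[0])))
print('collar',ray(p,[H(232,240)],.066))
for a,b,z in(((595,85),(660,255),.07),((650,75),(715,215),.07)):
    w=ray(p,[C(*a),C(*b)],z);d=w[0]-w[1];print('bar',w,np.degrees(np.arctan2(d[1],d[0])))
print('scope eyep',ray(p,[(290,158),(290,170)],.2), 'base',ray(p,[(285,203),(256,180)],.03))
s=observe();M=ax(s);print(M.round(3));print(camera_params('wrist'))
print(tool(s,(.44,-.13,.30),112))
E
```

```text
slot [ 0.46779866 -0.12578991  0.045     ] 82.15765010293318
red [ 0.46821667 -0.12490863  0.045     ] 1.7749354853539294
collar [[ 0.46869628 -0.12555856  0.066     ]]
bar [[ 0.52503329 -0.37079504  0.07      ]
 [ 0.47747664 -0.38783344  0.07      ]] 19.711379074531838
bar [[ 0.5275215  -0.38623362  0.07      ]
 [ 0.48826413 -0.40347284  0.07      ]] 23.707873073652465
scope eyep [[ 0.6310463  -0.12323055  0.2       ]
 [ 0.60745574 -0.12291944  0.2       ]] base [[ 0.55307224 -0.09311511  0.03      ]
 [ 0.60815095 -0.02591448  0.03      ]]
[[-0.95   0.312 -0.   ]
 [ 0.312  0.95  -0.001]
 [-0.    -0.001 -1.   ]]
{'intrinsics': array([[317.62393836,   0.        , 313.90598416],
       [  0.        , 317.62393836, 197.74641112],
       [  0.        ,   0.        ,   1.        ]]), 'dist_coeffs': array([-0.06046152,  0.        ,  0.        ,  0.        ,  0.        ]), 'xyz': array([0.13069786, 0.61504521, 0.38389589]), 'orientation': array([2.36795577, 1.71605097, 0.22050665])}
(array([-11.46, -15.28,  -1.93]), 'turn units', np.float64(-6.69))
```

```bash
python3 -m jog '[91.8,-0.58,-0.77,-0.1,0, 91.8,-0.58,-0.77,-0.1,0, 91.8,-0.58,-0.77,-0.1,0, 91.8,-0.58,-0.77,-0.1,0, 91.8,-0.58,-0.77,-0.1,0, 91.8,-0.58,-0.77,-0.1,0, 91.8,-0.58,-0.77,-0.1,0, 91.8,-0.58,-0.77,-0.1,0, 91.8,-0.58,-0.77,-0.1,0, 91.8,-0.58,-0.77,-0.1,0, 91.8,-0.58,-0.77,-0.1,0, 91.8,-0.58,-0.77,-0.1,0, 91.8,-0.58,-0.77,-0.1,0, 91.8,-0.58,-0.77,-0.1,0, 91.8,-0.58,-0.77,-0.1,0, 91.8,-0.58,-0.77,-0.1,0]'; python3 - <<'E'
from h import *
s=observe();print(s['joints']);print(ax(s).round(3));print(tool(s,(.44,-.13,.30),112))
E
```

```text
clock: 1.43
position: [0.3948, -0.0119, 0.2833]
ee_rot: [-0.473, -3.099, 0.007]
force: [0.1, 0.7, -0.0]
width: 1.001
[-0.64989106 -0.03485668  0.53786284  2.01305261  0.02227676  1.16597715
  1.14642373]
[[-0.954  0.299 -0.007]
 [ 0.299  0.954 -0.003]
 [ 0.006 -0.005 -1.   ]]
(array([-1.96, -2.48, -0.42]), 'turn units', np.float64(-6.56))
```

```bash
python3 -m jog '[91.8,-0.5,-0.62,-0.1,0, 91.8,-0.5,-0.62,-0.1,0, 91.8,-0.5,-0.62,-0.1,0, 91.8,-0.45,-0.6,-0.1,0, 91.8,0,0,0,-1, 91.8,0,0,0,-1, 91.8,0,0,0,-1, 91.8,0,0,0,-1, 91.8,0,0,0,-1, 91.8,0,0,0,-1,91.8,0,0,0,-0.5,91.8,0,0,0,0,91.8,0,0,0,0]'; python3 - <<'E'
from h import *
s=observe();print(s['joints']);print(tool(s,(.505,-.385,.12),112))
cv2.imwrite('pics/w1.png',get_image('wrist')[:,:,::-1])
p=camera_params('wrist');np.save('w1.npy',p,allow_pickle=True)
print(p['xyz'],proj(p,[[.468,-.1255,.066],[.504,-.385,.08]]))
E
```

```text
clock: 2.52
position: [0.4387, -0.1473, 0.2996]
ee_rot: [0.611, -3.072, 0.008]
force: [-0.3, 0.4, 0.3]
width: 0.997
[-0.39703855  0.09866164  0.67121543  1.86264942 -0.05635626  1.20841853
  2.25580339]
(array([ 0.7 , -6.11,  4.51]), 'turn units', np.float64(0.08))
[ 0.37791303 -0.17219112  0.46212836] [[321.47007204 198.6529065 ]
 [115.35753847 149.17635893]]
```

View pics/w1.png

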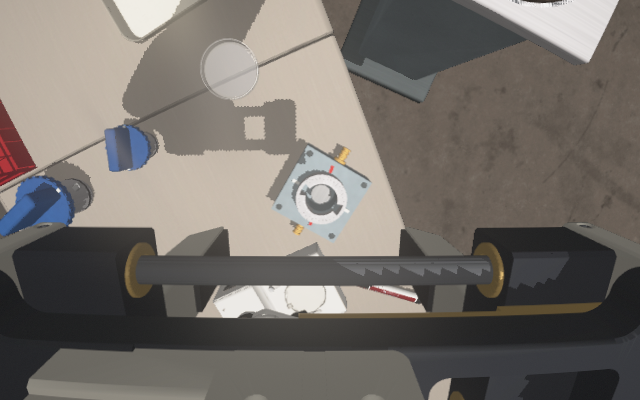

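Wrist view: the collar centre at about (321,197) agrees with the predicted (321.5,198.7). The small cap is at about (125,147). Joint 7 grows counter-clockwise, so I turn a half turn clockwise for range.

```bash
python3 -m jog '[91.8,0,0,0,1, 91.8,0,0,0,1, 91.8,0,0,0,1, 91.8,0,0,0,1, 91.8,0,0,0,1, 91.8,0,0,0,1, 91.8,0,0,0,1, 91.8,0,0,0,1, 91.8,0,0,0,1, 91.8,0,0,0,1, 91.8,0,0,0,1, 91.8,0,0,0,1, 91.8,0,0,0,1, 91.8,0,0,0,1, 91.8,0,0,0,1, 91.8,0,0,0,1, 91.8,0,0,0,1, 91.8,0,0,0,1, 91.8,0,0,0,1, 91.8,0,0,0,1]'; python3 -m jog '[91.8,0,0,0,1, 91.8,0,0,0,1, 91.8,0,0,0,1, 91.8,0,0,0,1, 91.8,0,0,0,1, 91.8,0,0,0,1, 91.8,0,0,0,1, 91.8,0,0,0,1, 91.8,0,0,0,1, 91.8,0,0,0,1, 91.8,0,0,0,0]'; python3 - <<'E'
from h import *
s=observe();print(s['joints'][-1]);print(tool(s,(.505,-.385,.2),112))
E
```

```text
clock: 4.23
position: [0.4372, -0.1457, 0.2983]
ee_rot: [-2.501, -1.897, 0.019]
force: [-0.2, -0.4, 0.9]
width: 1.0
clock: 5.15
position: [0.4364, -0.1446, 0.2979]
ee_rot: [3.127, 0.264, -0.019]
force: [-0.0, -0.5, -0.7]
width: 1.002
-1.0338612553967368
(array([0.71, 6.21, 2.45]), 'turn units', np.float64(-2.06))
```

```bash
python3 -m jog '[91.8,0,0,0,-1, 91.8,0,0,0,-0.8,91.8,0,0,0,0, 91.8,-0.08,0.8,0.1,0, 91.8,-0.08,0.8,0.1,0, 91.8,-0.08,0.8,0.1,0, 91.8,-0.08,0.8,0.1,0, 91.8,-0.08,0.8,0.1,0, 91.8,-0.08,0.8,0.1,0, 91.8,-0.08,0.6,0.1,0,91.8,0,0,0,0,91.8,0,0,0,0]'; python3 - <<'E'
from h import *
s=observe();print(s['joints'][-1]);print(tool(s,(.505,-.385,.08),112))
cv2.imwrite('pics/w2.png',get_image('wrist')[:,:,::-1]);p=camera_params('wrist')
np.save('w2.npy',p,allow_pickle=True);print(p['xyz'],proj(p,[[.504,-.385,.089]]))
E
```

```text
clock: 6.15
position: [0.4995, -0.3578, 0.2639]
ee_rot: [-3.082, -0.588, 0.023]
force: [0.1, 1.1, -0.4]
width: 0.998
-0.25650432399277256
(array([-0.06,  0.71,  4.59]), 'turn units', np.float64(-0.06))
[ 0.56597629 -0.33237676  0.42485885] [[339.92728374 183.24308629]]
```

View pics/w2.png

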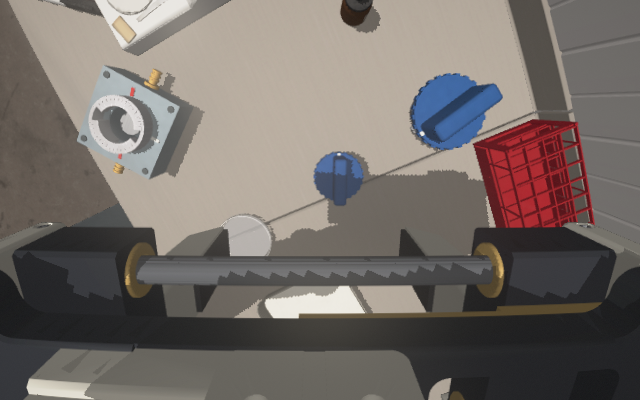

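Wrist view 2: the bar is vertical from (340,156) to (341,204), matching the prediction (340,183), so yaw and position are right. Descending.

```bash
python3 -m jog '[91.8,-0.06,0.7,0,0, 91.8,0,0,0.6,0, 91.8,0,0,0.7,0, 91.8,0,0,0.7,0, 91.8,0,0,0.7,0,91.8,0,0,0.5,0, 91.8,0,0,0,0, 91.8,0,0,0,0]' 25; python3 - <<'E'
from h import *
s=observe();print(tool(s,(.505,-.385,.085),112))
E
```

```text
clock: 6.87
position: [0.5107, -0.3746, 0.1354]
ee_rot: [-3.079, -0.602, 0.011]
force: [-0.5, -0.1, 1.5]
width: 0.998
(array([-0.22,  0.19,  1.26]), 'turn units', np.float64(0.02))
```

```bash
python3 -m jog '[91.8,-0.22,0.19,0.1,0, 91.8,0,0,0.2,0, 91.8,0,0,0.3,0, 91.8,0,0,0.3,0,91.8,0,0,0.2,0, 91.8,0,0,0,0, 91.8,0,0,0,0]' 25; python3 - <<'E'
from h import *
s=observe();print(tool(s,(.505,-.385,.085),112))
cv2.imwrite('pics/w3.png',get_image('wrist')[:,:,::-1]);p=camera_params('wrist')
np.save('w3.npy',p,allow_pickle=True);print(p['xyz'],proj(p,[[.504,-.385,.089]]))
E
```

```text
clock: 7.45
position: [0.5074, -0.386, 0.0926]
ee_rot: [-3.082, -0.606, 0.002]
force: [-0.4, 0.4, 0.3]
width: 1.0
(array([-0.05, -0.05,  0.19]), 'turn units', np.float64(0.04))
[ 0.57156308 -0.36000685  0.25440206] [[309.84744875 246.31678599]]
```

View pics/w3.png

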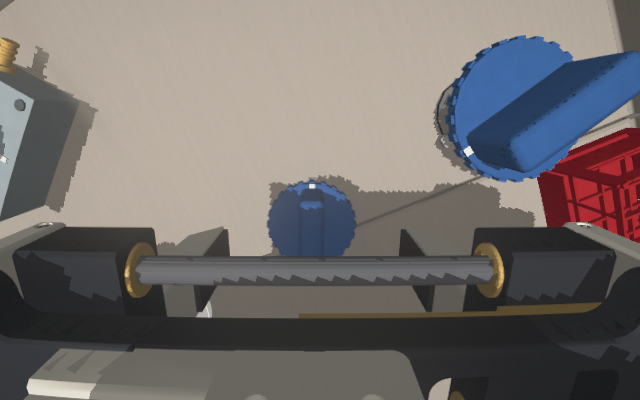

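Wrist view 3: the bar is centred between the fingers at x=312. The flange spans x 268-356 with its top edge at y≈181.

```bash
python3 - <<'E'
from h import *
p=np.load('w3.npy',allow_pickle=True).item()
im=cv2.imread('pics/w3.png');m=cv2.inRange(cv2.cvtColor(im,cv2.COLOR_BGR2HSV),(100,100,30),(130,255,255));m[252:]=0;m[:,:230]=0;m[:,400:]=0
c=max(cv2.findContours(m,0,1)[0],key=cv2.contourArea)[:,0]
c=c[(c[:,1]<248)]
w=ray(p,c,.056)[:,:2]
# circle fit
A=np.c_[2*w,np.ones(len(w))]
for _ in range(3):
    q=np.linalg.lstsq(A,(w**2).sum(1),rcond=None)[0];r=np.sqrt(q[2]+q[:2]@q[:2]);e=np.hypot(*(w-q[:2]).T)-r;k=abs(e)<.002;w,A=w[k],A[k]
print(q[:2],r,len(w))
s=observe();print(tool(s,(*q[:2],.085),112))
E
```

```text
[ 0.50218054 -0.39624046] 0.018316021018414935 101
(array([-0.22,  0.19,  0.19]), 'turn units', np.float64(0.04))
```

```bash
python3 - <<'E'
from h import *
p=np.load('w3.npy',allow_pickle=True).item()
u=np.array([np.cos(np.radians(22)),np.sin(np.radians(22)),0])
w=ray(p,[(312,181),(268,226),(356,226),(312,186)],.056);print(w)
c=w[0]-.029*u;print(c,np.linalg.norm(w[1]-w[2]))
s=observe();print(tool(s,(*c[:2],.085),112))
E
```

```text
[[ 0.53267554 -0.37439084  0.056     ]
 [ 0.49345501 -0.35886166  0.056     ]
 [ 0.51555711 -0.41284053  0.056     ]
 [ 0.52965158 -0.37562225  0.056     ]]
[ 0.50578721 -0.38525443  0.056     ] 0.058328564463232375
(array([-0.03, -0.03,  0.19]), 'turn units', np.float64(0.04))
```

```bash
python3 -m jog '[91.8,-0.03,-0.03,0.17,0, 91.8,0,0,0,0, 10,0,0,0,0, 10,0,0,0,0, 10,0,0,0,0, 10,0,0,0,0, 10,0,0,0,0, 10,0,0,0,0, 10,0,0,0,0, 10,0,0,0,0, 10,0,0,0,0, 10,0,0,0,0, 10,0,0,0,0, 10,0,0,0,0]' 40
```

```text
clock: 8.67
position: [0.5066, -0.3858, 0.0868]
ee_rot: [3.081, 0.606, 0.001]
force: [-0.8, -0.4, -0.6]
width: 0.18
```

```bash
python3 -m jog '[10,0,0,0,0, 10,0,0,0,0, 10,0,0,0,0, 10,0,0,-0.2,0, 10,0,0,-0.5,0, 10,0,0,-0.6,0, 10,0,0,-0.6,0, 10,0,0,-0.6,0, 10,0,0,-0.5,0,10,0,0,0,0, 10,0,0,0,-1, 10,0,0,0,-1,10,0,0,0,-1,10,0,0,0,-1,10,0,0,0,-1,10,0,0,0,-1,10,0,0,0,-1,10,0,0,0,0]'; python3 - <<'E'
from h import *
s=observe();print(s['joints'][-1],tool(s,(.468,-.1255,.2),172))
E
```

```text
clock: 10.17
position: [0.5043, -0.386, 0.2169]
ee_rot: [2.632, 1.712, -0.003]
force: [-0.0, -0.5, -0.5]
width: 0.107
0.4717391373479412 (array([ 5.59, -3.47,  0.41]), 'turn units', np.float64(-2.65))
```

Width 9.8 mm is less than the bar's 14 mm, so I look.

```bash
python3 - <<'E'
from h import *
a=get_image('wrist')[:,:,::-1];b=get_image('top')[:,:,::-1];c=get_image('scene')[:,:,::-1]
o=np.zeros((600,800,3),np.uint8);o[:250,:400]=cv2.resize(a,(400,250));o[:250,400:]=cv2.resize(b[150:275,330:530],(400,250))
o[250:600,:560]=cv2.resize(c[140:315,240:520],(560,350))
cv2.imwrite('pics/x4.png',o)
E
```

```text
(no output)
```

View pics/x4.png

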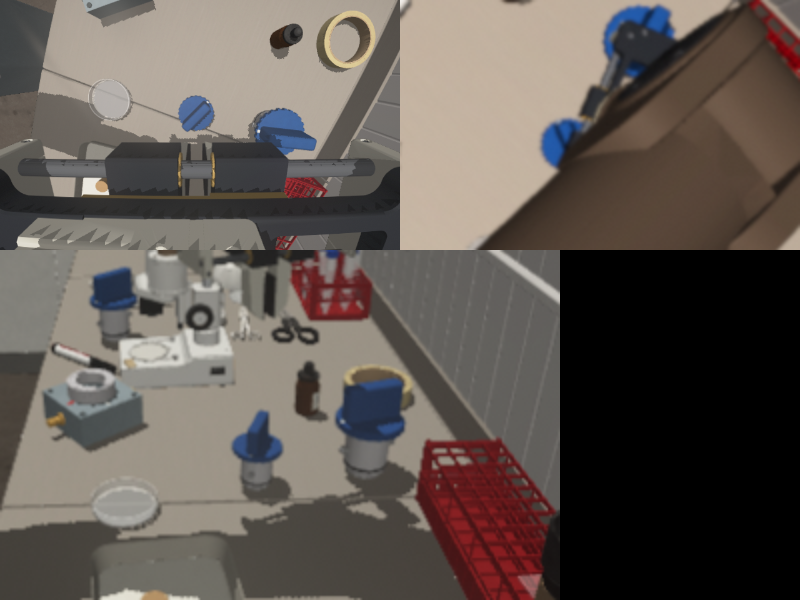

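The cap still stands, so the grip was not complete before the lift. I re-measure it and retry, closing fully and checking the width first.

```bash
python3 - <<'E'
from h import *
im=get_image('wrist')[:,:,::-1].copy();p=camera_params('wrist');np.save('w5.npy',p,allow_pickle=True);cv2.imwrite('pics/w5.png',im)
g=proj(p,[[.5058,-.3853,.056],[.5058,-.3853,.089]]);print(g)
m=cv2.inRange(cv2.cvtColor(im,cv2.COLOR_BGR2HSV),(100,100,30),(130,255,255))
for c in cv2.findContours(m,0,1)[0]:
    if cv2.contourArea(c)>200: x,y,w,h=cv2.boundingRect(c);print(x,y,w,h,ray(p,[(x+w/2-.5,y+h/2-.5)],.056))
x,y=g[0].astype(int);cv2.imwrite('pics/w5c.png',cv2.resize(im[y-60:y+60,x-60:x+60],(600,600),interpolation=cv2.INTER_CUBIC));print(x,y)
s=observe();print(s['position'],ax(s).round(3))
E
```

```text
[[314.01820954 181.25852027]
 [314.04461564 188.55420748]]
409 173 98 74 [[ 0.63356236 -0.47698664  0.056     ]]
292 165 50 46 [[ 0.50541501 -0.39241171  0.056     ]]
286 153 44 44 [[ 0.50261741 -0.376048    0.056     ]]
314 181
[ 0.50457808 -0.38586981  0.21670119] [[ 0.413  0.911 -0.001]
 [ 0.911 -0.413 -0.003]
 [-0.003  0.001 -1.   ]]
```

View pics/w5c.png

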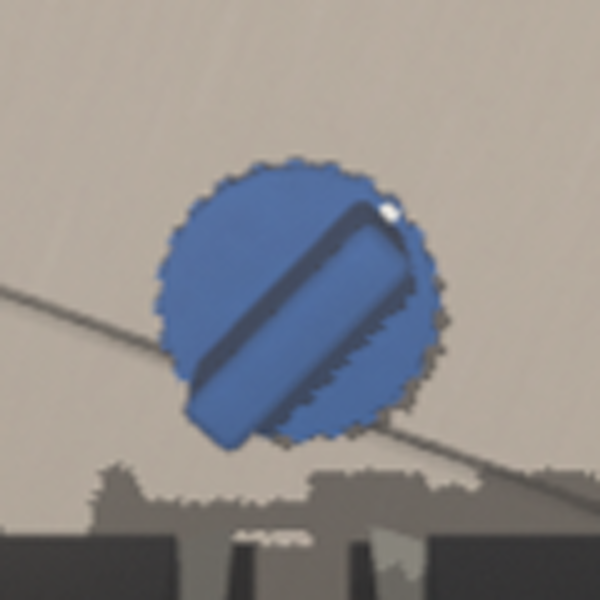

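```bash
python3 -m jog '[60,0,0,0,1, 60,0,0,0,1,60,0,0,0,1,60,0,0,0,1,60,0,0,0,1,60,0,0,0,1,60,0,0,0,1,60,0,0,0,0,60,0,0,0,0,60,0,0,0.4,0,60,0,0,0.6,0,60,0,0,0.5,0,60,0,0,0.4,0,60,0,0,0,0,60,0,0,0,0]' 40; python3 - <<'E'
from h import *
s=observe();print(s['width'],tool(s,(.506,-.3853,.086),112))
E
```

```text
clock: 11.62
position: [0.5062, -0.3858, 0.1388]
ee_rot: [3.081, 0.584, -0.002]
force: [0.1, -0.3, 0.1]
width: 0.656
0.6556292516092439 (array([ 0.  , -0.02,  1.32]), 'turn units', np.float64(-0.09))
```

```bash
python3 -m jog '[50,0,-0.02,0.4,-0.1, 50,0,0,0.5,0,50,0,0,0.3,0,40,0,0,0.1,0,0,0,0,0,0,0,0,0,0,0,0,0,0,0,0,0,0,0,0,0,0,0,0,0,0,0,0,0,0,0,0,0,0,0,0,0,0,0,0,0,0,0,0,0,0,0,0,0,0,0]' 40; python3 - <<'E'
from h import *
s=observe();print(s['width'],tool(s,(.506,-.3853,.086),112))
E
```

```text
clock: 12.78
position: [0.5103, -0.3895, 0.0953]
ee_rot: [3.067, 0.609, 0.013]
force: [-0.5, -0.6, -0.3]
width: 0.006
0.006095121092469046 (array([-0.06, -0.14,  0.23]), 'turn units', np.float64(0.08))
```

```bash
python3 - <<'E'
from h import *
a=get_image('wrist')[:,:,::-1];c=get_image('scene')[:,:,::-1]
cv2.imwrite('pics/w6.png',a);cv2.imwrite('pics/s6.png',c)
p=camera_params('scene');s=observe();M=ax(s)
P=s['position'];print(proj(p,[P,P+.025*M[:,2],[.506,-.3853,.089],[.506,-.3853,.056],[.506,-.3853,0]]).round(1))
o=np.zeros((600,800,3),np.uint8);o[:250,:400]=cv2.resize(a,(400,250));o[250:600,:560]=cv2.resize(c[180:280,300:460],(560,350),interpolation=cv2.INTER_CUBIC)
cv2.imwrite('pics/x6.png',o)
E
```

```text
[[373.  222.3]
 [372.7 231.5]
 [370.4 224.7]
 [369.8 236.7]
 [368.9 256. ]]
```

View pics/x6.png

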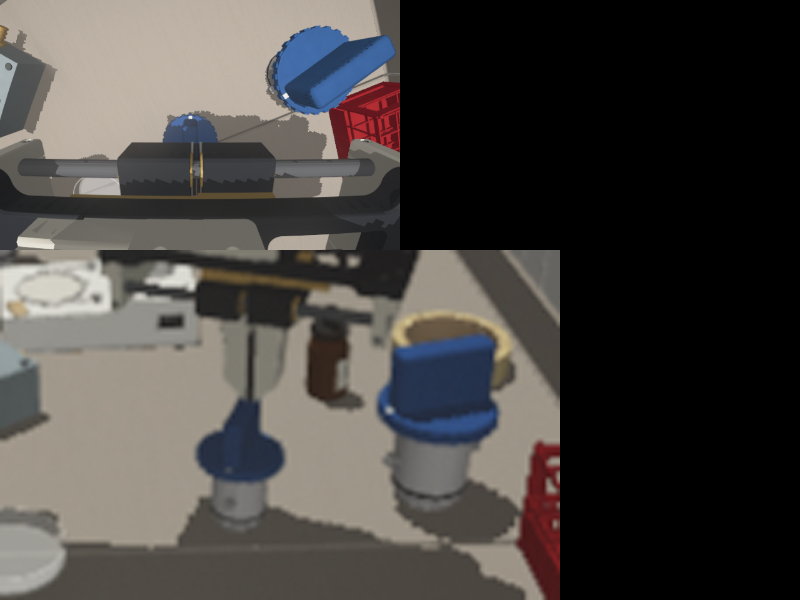

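Scene view: closed fingertips at crop (250,400), i.e. full (371,223), seem to be just above or behind the bar top, while the reported pose puts the tips at row 231. I compare numerically before moving.

```bash
python3 - <<'E'
from h import *
s=observe();print(s['clock'],s['position'],s['ee_rot'],s['width'],s['force'],s['ft_torque'],s['joints'])
for n in('w3','w6'):
    im=cv2.imread(f'pics/{n}.png');hs=cv2.cvtColor(im,cv2.COLOR_BGR2HSV)
    m=cv2.inRange(hs,(100,90,20),(130,255,255));m[:,:230]=0;m[:,385:]=0
    for y in range(180,250,6):
        k=np.flatnonzero(m[y]);print(n,y,(k.min(),k.max()) if len(k) else None,end='; ')
    print()
p=camera_params('wrist');M=ax(s);P=s['position']
print(proj(p,[P,P+.025*M[:,2],P-.041*M[:,2],[.5058,-.3853,.056],[.5058,-.3853,.089]]+[[.5058+.029*np.cos(a),-.3853+.029*np.sin(a),.056] for a in np.radians([22,112,-68])]).round(1))
E
```

```text
12.8833 [ 0.51024643 -0.38949002  0.09520408] [3.06701605 0.60943145 0.01243974] 0.00302275328311348 [ 0.12448192 -0.32700521 -0.11259792] [-0.04161449  0.16750329 -0.01011866] [ 0.06436804  0.69234468  0.80072755  1.72834624 -0.59024619  0.9605746
 -0.08513768]
w3 180 None; w3 186 (np.int64(290), np.int64(332)); w3 192 (np.int64(297), np.int64(338)); w3 198 (np.int64(325), np.int64(344)); w3 204 (np.int64(300), np.int64(350)); w3 210 (np.int64(289), np.int64(350)); w3 216 (np.int64(287), np.int64(354)); w3 222 (np.int64(284), np.int64(354)); w3 228 (np.int64(281), np.int64(353)); w3 234 (np.int64(276), np.int64(353)); w3 240 (np.int64(273), np.int64(350)); w3 246 (np.int64(275), np.int64(348)); 
w6 180 None; w6 186 (np.int64(290), np.int64(318)); w6 192 (np.int64(279), np.int64(328)); w6 198 (np.int64(274), np.int64(336)); w6 204 (np.int64(293), np.int64(339)); w6 210 (np.int64(286), np.int64(342)); w6 216 (np.int64(277), np.int64(346)); w6 222 (np.int64(276), np.int64(346)); w6 228 (np.int64(310), np.int64(318)); w6 234 None; w6 240 None; w6 246 None; 
[[313.6 244.3]
 [313.6 228.5]
 [313.5 282.4]
 [304.4 225. ]
 [303.7 244.2]
 [304.5 182.5]
 [261.1 224.8]
 [347.6 225.1]]
```

The camera shows the tip at about the projected TCP height, and the finger ends in the wrist view suggest the same. So the tips seem to reach about 20 mm less far than stated, and I closed on or above the bar's top edge. I'll open, re-centre and descend in steps, watching the force.

```bash
python3 -m jog '[50,0,0,-0.1,0,50,0,0,0,0,50,0,0,0,0,50,0,0,0,0,50,0,0,0,0,50,0,0,0,0,50,-0.06,-0.15,0,-0.1,50,0,0,0,0]' 40; python3 - <<'E'
from h import *
s=observe();print(s['width'],tool(s,(.5058,-.3853,.083),112))
E
```

```text
clock: 13.55
position: [0.5051, -0.3845, 0.0993]
ee_rot: [3.064, 0.627, 0.011]
force: [0.5, 0.7, 0.0]
width: 0.52
0.5199351189560538 (array([0.01, 0.02, 0.41]), 'turn units', np.float64(0.19))
```

```bash
python3 -m jog '[50,0,0,0.15,0.1,50,0,0,0.15,0,50,0,0,0.1,0,50,0,0,0,0]'; python3 -m jog '[50,0,0,0.1,0,50,0,0,0,0]';  python3 -m jog '[50,0,0,0.1,0,50,0,0,0,0]';python3 - <<'E'
from h import *
s=observe();print(s['width'],tool(s,(.5058,-.3853,.068),112),s['force'])
im=get_image('scene')[:,:,::-1];cv2.imwrite('pics/s7.png',cv2.resize(im[190:270,330:430],(600,480),interpolation=cv2.INTER_CUBIC))
E
```

```text
clock: 13.88
position: [0.5051, -0.384, 0.0816]
ee_rot: [3.068, 0.61, 0.012]
force: [0.2, 0.1, -0.4]
width: 0.547
clock: 14.05
position: [0.505, -0.3839, 0.0766]
ee_rot: [3.068, 0.61, 0.011]
force: [-1.0, -0.1, -0.4]
width: 0.547
clock: 14.22
position: [0.505, -0.3841, 0.072]
ee_rot: [3.068, 0.61, 0.011]
force: [-0.6, 0.2, -0.3]
width: 0.545
0.54474642311089 (array([0.01, 0.03, 0.1 ]), 'turn units', np.float64(0.08)) [-0.60764978  0.18308395 -0.33521146]
```

View pics/s7.png

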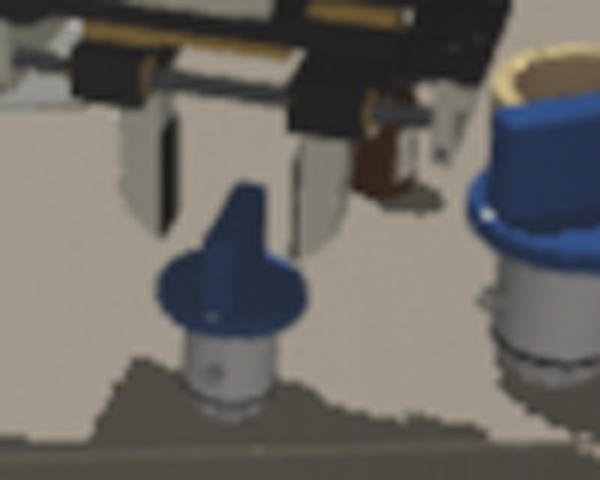

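Scene crop: tips at rows 235 and 255, flange top at about 285, bar top at about 190. So the tips are about 18 mm above the flange: the tips are roughly at the TCP. I go 10 mm lower and grip.

```bash
python3 -m jog '[50,0,0.03,0.12,0,50,0,0,0.1,0,50,0,0,0,0,0,0,0,0,0,0,0,0,0,0,0,0,0,0,0,0,0,0,0,0,0,0,0,0,0,0,0,0,0,0,0,0,0,0,0,0,0,0,0,0,0,0,0,0,0,0,0,0,0,0,0,0,0,0,0]' 40;  python3 - <<'E'
from h import *
s=observe();print(s['width']*91.8,tool(s,(.5058,-.3853,.062),112),s['force'],s['ft_torque'])
E
```

```text
clock: 15.43
position: [0.5061, -0.3861, 0.0634]
ee_rot: [3.067, 0.609, 0.012]
force: [1.0, -0.8, 0.1]
width: 0.154
14.095901417168436 (array([ 0.  , -0.02,  0.03]), 'turn units', np.float64(0.08)) [ 1.03334731 -0.82267231  0.14422558] [-0.10328794  0.20186481  0.00910839]
```

Width 14.1 mm: the bar is gripped. Lifting and turning.

```bash
python3 -m jog '[0,0,0,-0.3,0,0,0,0,-0.5,0,0,0,0,-0.6,0,0,0,0,-0.6,0,0,0,0,-0.5,0,0,0,0,0,0,0,0,0,0,-1,0,0,0,0,-1,0,0,0,0,-1,0,0,0,0,-1,0,0,0,0,-1,0,0,0,0,-1,0,0,0,0,-1,0,0,0,0,-1,0,0,0,0,-1,0,0,0,0,-0.8,0,0,0,0,0,0,0,0,0,0]';  python3 - <<'E'
from h import *
s=observe();print(s['width']*91.8,s['joints'][-1],tool(s,(.468,-.1255,.165),172),s['force'],ax(s).round(3))
E
```

```text
clock: 16.93
position: [0.5002, -0.3833, 0.1725]
ee_rot: [2.33, 2.09, -0.005]
force: [-0.1, 0.5, -1.4]
width: 0.153
14.067520326742784 0.7512102673295291 (array([ 6.32, -1.5 ,  0.11]), 'turn units', np.float64(0.3)) [-0.12405367  0.52253461 -1.44809645] [[ 0.108  0.994  0.005]
 [ 0.994 -0.108 -0.011]
 [-0.01   0.006 -1.   ]]
```

```bash
python3 -m jog '[0,0.5,-0.12,0,0.1,0,0.8,-0.19,0,0,0,0.8,-0.19,0,0,0,0.8,-0.19,0,0,0,0.8,-0.19,0,0,0,0.8,-0.19,0,0,0,0.8,-0.19,0,0,0,0.4,-0.1,0,0,0,0,0,0,0,0,0,0,0,0]';  python3 - <<'E'
from h import *
s=observe();print(s['width']*91.8,s['joints'][-1],tool(s,(.468,-.1255,.165),172),s['force'],ax(s).round(3))
E
```

```text
clock: 17.77
position: [0.4717, -0.1426, 0.1679]
ee_rot: [2.38, 2.033, -0.011]
force: [-0.3, -0.6, -1.5]
width: 0.15
13.735688618430691 0.25479948355771154 (array([ 0.41, -0.16,  0.07]), 'turn units', np.float64(-0.16)) [-0.29988471 -0.63260092 -1.53764445] [[ 0.156  0.988  0.002]
 [ 0.988 -0.156 -0.013]
 [-0.013  0.004 -1.   ]]
```

```bash
python3 -m jog '[0,0.3,-0.16,0.05,-0.1,0,0.1,0,0,0,0,0,0,0,0,0,0,0,0,0]';  python3 - <<'E'
from h import *
s=observe();print(tool(s,(.4682,-.1254,.115),172),s['force'])
g=R.from_rotvec([3.067,.609,.012]); n=R.from_rotvec(s['ee_rot'])
up=n.apply(g.inv().apply([0,0,1])); print('cap axis',up,'bottom offset mm',-63*up[:2])
a=get_image('wrist')[:,:,::-1];c=get_image('scene')[:,:,::-1]
o=np.zeros((600,800,3),np.uint8);o[:250,:400]=cv2.resize(a,(400,250));o[250:600,:560]=cv2.resize(c[160:260,220:380],(560,350),interpolation=cv2.INTER_CUBIC)
cv2.imwrite('pics/x8.png',o)
E
```

```text
clock: 18.1
position: [0.4685, -0.1291, 0.1662]
ee_rot: [2.377, 2.033, -0.011]
force: [-0.9, 0.4, -1.9]
width: 0.151
(array([ 0.11, -0.03,  1.28]), 'turn units', np.float64(-0.15)) [-0.93967649  0.42121752 -1.88854336]
cap axis [0.01284846 0.01717595 0.99976993] bottom offset mm [-0.80945283 -1.08208514]
```

View pics/x8.png

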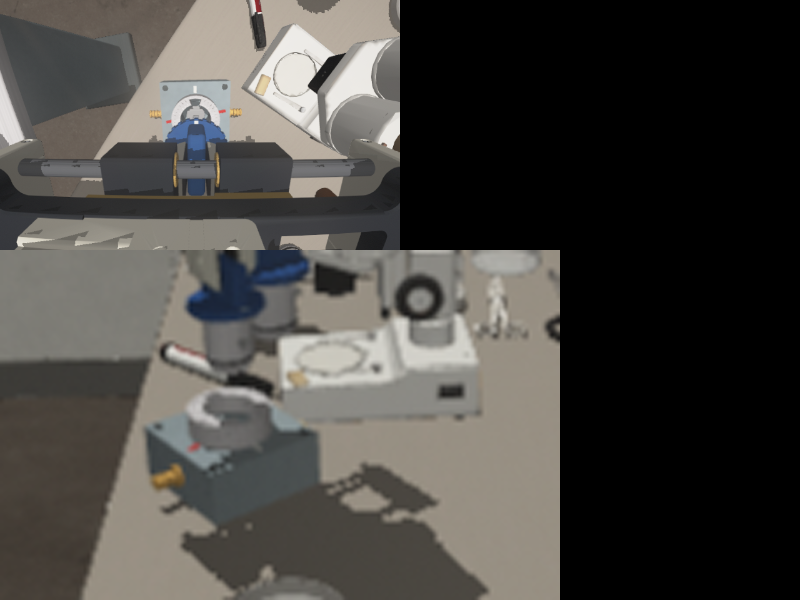

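```bash
python3 -m jog '[0,0.13,-0.01,0,-0.15,0,0,0,0.3,0,0,0,0,0.3,0,0,0,0,0.1,0,0,0,0,0,0]';  python3 - <<'E'
from h import *
s=observe();print(tool(s,(.4688,-.1246,.105),172),s['force'])
E
```

```text
clock: 18.62
position: [0.4706, -0.1267, 0.1381]
ee_rot: [2.361, 2.048, -0.009]
force: [0.3, -0.4, -1.3]
width: 0.152
(array([ 0.06, -0.06,  0.83]), 'turn units', np.float64(-0.02)) [ 0.2776013  -0.41127916 -1.27324695]
```

```bash
python3 -m jog '[0,0.07,-0.06,0,0,0,0,0,0,0]';  python3 -m jog '[0,0,0,0.2,0,0,0,0,0.15,0,0,0,0,0,0]'; python3 - <<'E'
from h import *
s=observe();print(tool(s,(.4688,-.1246,.105),172),s['force'])
E
```

```text
clock: 18.78
position: [0.4685, -0.1239, 0.1384]
ee_rot: [2.361, 2.047, -0.01]
force: [0.5, 0.1, -1.4]
width: 0.148
clock: 19.03
position: [0.4695, -0.1238, 0.1244]
ee_rot: [2.359, 2.047, -0.007]
force: [-0.8, -0.3, -2.6]
width: 0.147
(array([-0.01, -0.02,  0.49]), 'turn units', np.float64(-0.02)) [-0.82316718 -0.27368539 -2.61591324]
```

```bash
python3 -m jog '[0,-0.01,-0.02,0.15,0,0,0,0,0.15,0,0,0,0,0,0]';  python3 -m jog '[0,0,0,0.15,0,0,0,0,0,0]'; python3 - <<'E'
from h import *
s=observe();print(tool(s,(.4688,-.1246,.1),172),s['force'],s['ft_torque'])
E
```

```text
clock: 19.28
position: [0.4687, -0.1244, 0.1111]
ee_rot: [2.359, 2.047, -0.007]
force: [-0.4, -0.4, -1.4]
width: 0.15
clock: 19.45
position: [0.4686, -0.1245, 0.1042]
ee_rot: [2.36, 2.047, -0.008]
force: [0.2, 0.2, -2.1]
width: 0.149
(array([0.  , 0.  , 0.11]), 'turn units', np.float64(-0.02)) [ 0.2492689   0.20971531 -2.08282427] [-0.06488506  0.12396494  0.00684693]
```

```bash
python3 -m jog '[0,0,0,0.15,0,0,0,0,0.15,0,0,0,0,0,0]';  python3 -m jog '[0,0,0,0.15,0,0,0,0,0,0]'; python3 - <<'E'
from h import *
s=observe();print(tool(s,(.4688,-.1246,.0865),172),s['force'],s['ft_torque'],s['joints'][-1])
E
```

```text
clock: 19.7
position: [0.4694, -0.125, 0.0915]
ee_rot: [2.359, 2.046, -0.006]
force: [-0.8, 0.7, 4.1]
width: 0.149
clock: 19.87
position: [0.4698, -0.1252, 0.0855]
ee_rot: [2.359, 2.046, -0.005]
force: [-1.3, 0.2, 6.5]
width: 0.151
(array([ 0.01, -0.03, -0.03]), 'turn units', np.float64(-0.02)) [-1.28426188  0.24107296  6.46088968] [ 0.19167919  0.58153592 -0.01275954] 0.32334055728987043
```

Cap pressed in about 13 mm with ~8 N of spring force, no jam. Turning clockwise.

```bash
python3 -m jog '[0,0,-0.02,-0.03,0.4,0,0,0,0,0.7,0,0,0,0,0.7,0,0,0,0,0.7,0,0,0,0,0.7,0,0,0,0,0]'; python3 - <<'E'
from h import *
s=observe();print(tool(s,(.4688,-.1248,.0868),86),s['width'],s['force'],s['ft_torque'])
E
```

```text
clock: 20.37
position: [0.47, -0.126, 0.0881]
ee_rot: [2.681, 1.6, 0.004]
force: [-2.4, 0.4, 4.8]
width: 0.148
(array([ 0.01, -0.04,  0.03]), 'turn units', np.float64(10.95)) 0.14831904714242852 [-2.38087872  0.35520626  4.76119705] [ 0.0326767   0.54743881 -0.00414143]
```

```bash
python3 -m jog '[0,0,-0.03,0.03,0.7,0,0,0,0,0.8,0,0,0,0,0.8,0,0,0,0,0.8,0,0,0,0,0.8,0,0,0,0,0.8,0,0,0,0,0]'; python3 - <<'E'
from h import *
s=observe();print(tool(s,(.4688,-.1248,.0868),86),s['width'],s['force'],s['ft_torque'])
E
```

```text
clock: 20.95
position: [0.47, -0.1269, 0.0889]
ee_rot: [3.001, 0.862, 0.017]
force: [-0.0, 0.7, 5.3]
width: 0.152
(array([ 0.  , -0.06,  0.05]), 'turn units', np.float64(6.01)) 0.15243002696095886 [-0.02629237  0.69190014  5.34853646] [ 0.1643711   0.61842319 -0.02862833]
```

```bash
python3 -m jog '[0,0,-0.04,0.05,0.7,0,0,0,0,0.8,0,0,0,0,0.8,0,0,0,0.02,0.8,0,0,0,0,0.8,0,0,0,0,0]'; python3 - <<'E'
from h import *
s=observe();print(tool(s,(.4688,-.1248,.0868),86),s['width'],s['force'],s['ft_torque'])
E
python3 -m jog '[0,0,0,0.03,0.8,0,0,0,0,0.5,0,0,0,0,0]'; python3 - <<'E'
from h import *
s=observe();print(tool(s,(.4688,-.1248,.0868),86),s['width'],s['force'],s['ft_torque'])
E
```

```text
clock: 21.45
position: [0.4702, -0.1275, 0.0874]
ee_rot: [3.115, 0.228, 0.026]
force: [-0.9, 1.5, 5.7]
width: 0.151
(array([-0.02, -0.07,  0.01]), 'turn units', np.float64(2.06)) 0.15131325127894826 [-0.94955607  1.51271439  5.68499311] [ 0.30047588  0.55778769 -0.00213379]
clock: 21.7
position: [0.4704, -0.1273, 0.0865]
ee_rot: [3.125, 0.02, 0.029]
force: [-1.1, 1.0, 4.8]
width: 0.149
(array([-0.04, -0.06, -0.01]), 'turn units', np.float64(0.79)) 0.1489982873160212 [-1.08105879  1.03706511  4.76552235] [0.32627362 0.50305595 0.03884114]
```

```bash
python3 -m jog '[0,0,0,0,0.5,0,0,0,0,0]'; python3 - <<'E'
from h import *
s=observe();print(tool(s,(.4688,-.1248,.0868),86),s['width'],s['force'],s['ft_torque'])
E
python3 -m jog '[0,0,0,-0.08,0,0,0,0,-0.06,0,0,0,0,-0.05,0,0,0,0,0,0]'; python3 - <<'E'
from h import *
s=observe();print(tool(s,(.4688,-.1248,.0868),86),s['width'],s['force'],s['ft_torque'])
E
```

```text
clock: 21.87
position: [0.4706, -0.1263, 0.0865]
ee_rot: [3.126, -0.052, 0.029]
force: [-1.7, 0.6, 5.5]
width: 0.151
(array([-0.05, -0.04, -0.01]), 'turn units', np.float64(0.35)) 0.15087762664736867 [-1.67776471  0.58965641  5.45679579] [0.32170227 0.46351708 0.02523286]
clock: 22.2
position: [0.4707, -0.1259, 0.094]
ee_rot: [3.126, -0.034, 0.029]
force: [2.8, -0.3, -10.1]
width: 0.148
(array([-0.05, -0.03,  0.18]), 'turn units', np.float64(0.46)) 0.1483734664382209 [  2.7604376   -0.31211294 -10.14635478] [-0.12833045 -0.22122227  0.03317382]
```

At z=0.094 a 10 N upward pull is resisted, so the lugs are in their pockets. Easing off and releasing.

```bash
python3 -m jog '[0,0,0,0.03,0,0,0,0,0,0,60,0,0,0,0,60,0,0,0,0,60,0,0,0,0,60,0,0,0,0,60,0,0,0,0,60,0,0,0,0,60,0,0,0,0,60,0,0,-0.3,0,60,0,0,-0.6,0,60,0,0,-0.7,0,60,0,0,-0.7,0,60,0,0,-0.7,0,60,0,0,-0.6,0,60,0,0,0,0]';python3 - <<'E'
from h import *
s=observe();print(s['position'],s['width'],s['force'])
a=get_image('wrist')[:,:,::-1];c=get_image('scene')[:,:,::-1];cv2.imwrite('pics/w9.png',a);p=camera_params('wrist')
print(proj(p,[[.4685,-.1252,z] for z in(.086,.119)]).round(1))
o=np.zeros((600,800,3),np.uint8);o[:250,:400]=cv2.resize(a,(400,250));o[250:600,:560]=cv2.resize(c[160:260,220:380],(560,350),interpolation=cv2.INTER_CUBIC)
cv2.imwrite('pics/x9.png',o)
E
```

```text
clock: 23.53
position: [0.4656, -0.1257, 0.2417]
ee_rot: [3.123, -0.035, 0.019]
force: [0.4, -0.0, 0.0]
width: 0.649
[ 0.46560002 -0.12567523  0.24170506] 0.649127165878332 [ 0.3950046  -0.00998812  0.03636638]
[[312.2 181.9]
 [312.6 189.1]]
```

View pics/x9.png

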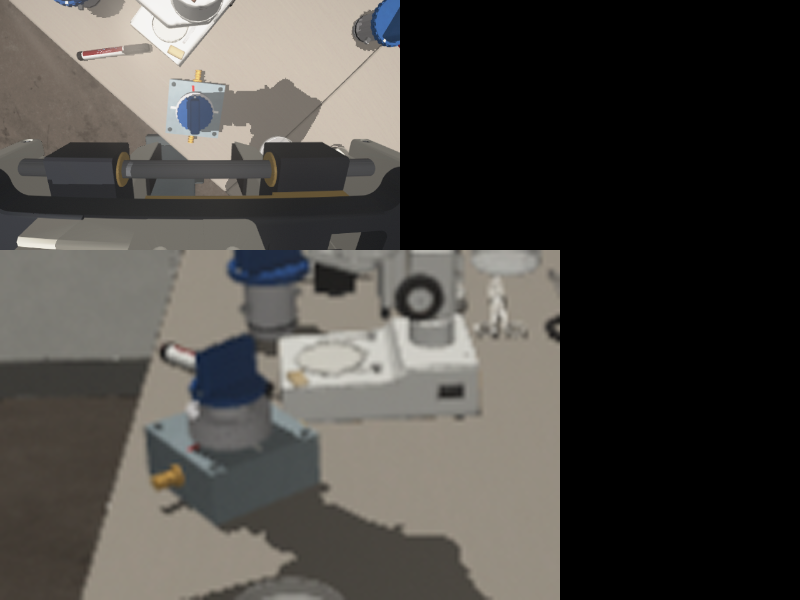

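The final view shows the cap upright in the collar at wrist-crop (195,112), full ≈(312,180), matching the prediction (312,182). The bar lies towards the red marks, the marker and dish are in place, and the gripper is clear.

```bash
python3 -c "
from cell import *
print(sign_off())"
```

```text
the job is handed in; nothing more can be done
None
```

The cap is set in the housing, pressed down about 13 mm and turned clockwise. It has sprung up into its lock pockets and been released, and the job was handed in at about 23.6 s of the 48 s. No verdict is reported.

**Last checks**
- **Turn:** the tool had turned the cap about 83° (1.45 rad) from the slots. I did not drive it hard against the stop.
- **Lock height:** at a calculated underside height of about 30.6 mm, the cap resisted a 10 N upward pull. That height comes from the arm's position, not a direct measurement.
- **Position:** after release the cap stood upright in the collar, within about 1 mm of the housing axis in the wrist view. Its bar pointed towards the red marks.
- **Gripper:** it was clear of everything, with wrist force near zero.
- **Bystanders:** the marker looked unmoved and the dish looked in place. The bottle was not in the last views; nothing went near it.

**What went wrong or disagreed**
- **Two failed grasps:** the first two attempts closed on or over the bar's top edge. In the images the fingertips were about level with the TCP, not 25 mm ahead of it as stated. I went about 23 mm lower than on the first attempt and then held the bar at 14.1 mm; the first failed attempt left the cap where it was.
- **Bad circle fit:** one fit to the cap's flange gave an 18 mm radius instead of 29 mm. I discarded it and used the flange's edge points.

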